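# Close the paint pressure pot: tighten four lid clamps crisscross in two passes

### The arm

A 6-joint arm with a two-finger parallel gripper is mounted at the origin on the work surface. World frame = base frame: x ahead of the robot, y to its left, z up, the work surface at z = 0. Lengths are in m, angles in degrees, forces in N, time in s.
With the tool pointing down it reaches from about 0.25 to 0.85 m from the base axis. Payload 12.5 kg.
Tool frame: the origin (TCP) lies on the centre line of the jaws, within the pads' length; the fingertips stand 11 mm ahead of it and the grasp point (between the pads) lies 8 mm behind it; z points along the fingers, y is the direction in which the jaws open and shut (so a half turn about z gives the same grasp; the last joint's range is limited). The gripper opens to 93 mm and grips with 3 to 60 N. Pads are 15 mm wide; open, the fingers measure 128 mm over their backs; the gripper's body (75 mm by 188 mm) begins 65 mm behind the grasp point.
Start: joints at [66.142, 20.094, 94.641, -0, 65.266, -4.847], TCP at [0.179, 0.52, 0.23] pointing down, gripper open.
Joint ranges: [-157.81, 157.81], [-45, 120.19], [0.68, 151.7], [-89.99, 269.99], [4.06, 180], [-164.3, 164.3]. Speed limits (degrees/s): [127.2, 127.2, 159.86, 180, 180, 180].

### API

Orientations are given as a 3x3 rotation matrix whose columns are the frame's x, y, z axes.
In Python, from cell import manip gives the robot as it stands.
- The arm moves only by the shell command python3 -m pendant 'ROWS' [FORCE]. ROWS is JSON, a list of rows, each a list of 5 numbers: the shift along the tool's x, y, z in cm, then the turn about the tool's z in degrees, then the finger opening in cm, from 0 to 9.3. A call has exactly 10 rows; each row shifts and turns the commanded pose from where the row before left it, along the tool's axes as they then stand; what a row does not reach is not made up. A row lasts 1/8 s, in which the tool goes at most 62.5 mm and 10.7 degrees, less where a joint would pass 70% of its speed; a pose out of reach is approached as far as the arm can. A call is refused whole if a number of a shift passes 6.25 or a number of a turn 10.7, either way. A call with a gripper value outside its range is refused whole. The fingers move at their own pace and stop on an object; FORCE is the grip in N (left out, the last holds). Time passes only in rows, so rows that do not move let the fingers close, or fill a call up. It gives the time, the measured TCP pose, the force and the opening at its end, in the units of the state.
- manip.get_obs(): the state, without advancing time (a new reading comes with each control period).
- manip.snapshot(name): name is "scene" or "top"; returns (picture, depth): 384x512x3 uint8, blue, green, red; 384x512 float32, m along the optical axis (not along the pixel's ray), 0 where there is no reading.
- manip.camera_params(name): a dict with "vertical_fov" (degrees; the focal length in pixels is half the picture's height over the tangent of half this angle, whatever the lens; pixels are square), "cx", "cy" (the principal point, pixels), "R" (3x3) and "t" (3): a world point X has camera coordinates R X + t. Camera axes: x right, y down, z forward; pixel columns grow to the right and rows downward; lengths in m; the calibration is good to about 2 mm. A picture is of the moment at which its call begins. camera_params takes no time and is no camera call.
- manip.sign_off(): hands the job in, once; it reports no verdict.
Trained networks look in the newest picture that a camera, given by its name, has taken for a name from the list of things; names that differ only in an ending like _2 or _b are one class to them, and where a whole thing is asked for, a point or a joint stands for the part that bears it (a point fixed in the world has none). Each returns a list of dicts, best first, with "p" (0 to 1); they miss things now and then, are a little off and sometimes report something else, mostly with a low value. They report only what shows in the picture. A call takes as long as a camera call. They do not tell look-alikes from the thing itself.
- manip.recognise(camera, target): "at" ([x, y, z] in m, in world coordinates, good to about 4 mm: the middle of the surface that is visible of it).
- manip.outline_of(camera, target): "pixels" (384x512 bool, what is visible of it).
- manip.tip_of(camera, target): "at" ([x, y, z] in m, in world coordinates, good to about 4 mm: a listed point, or the origin of a listed thing).
The state is a dict: "time": time; "q": joint angles; "qvel": joint speeds; "joint_efforts": joint torques, N m; "eef_pos": TCP position; "orientation": TCP orientation; "wrist_force": force on the tool from outside, world axes, zero at the start; "torque": the same for the moment, N m; "opening": finger opening in m.
Only numpy, scipy, OpenCV 4.12 (cv2) and the standard library are available. Lean on these libraries where they do the work, as an engineer would, in place of code of your own. Each camera call takes 0.05 s, during which the arm holds its last target.

### The job

Close the paint pressure pot by tightening its four clamp knobs clockwise in crisscross order (after each first knob go to the one opposite, then do the other two), in two passes. On the first pass turn each knob only until you feel its foot nip the lid lightly (torque about 0.065 N m above its free-running drag); when all four nip, go round crisscross again and bring each to firm (about 0.2 N m above the drag), never past 0.27 N m above. Leave the lid where it lies, do not disturb the things around the pot, and let go of the knobs at the end.

Things in the scene. Friction and masses are not known exactly. Their poses are not given: they have to be found in the camera images.
- pot: Aluminium paint pressure pot, fixed to the bench, 192 mm across the rim; origin at the centre of its underside, z up. Four dark steel C-clamps sit on its rim, knob axes 82 mm from the pot's axis: clamp 0 (red knob) in the pot's +x direction, 1 (black) in +y, 2 (blue) in -x, 3 (yellow) in -y. So 0 and 2 are opposite, 1 and 3 are opposite.
- lid: Loose steel lid on the pot, 185 mm across, 12 mm thick, 0.9 kg; origin at the centre of its underside, 132 mm above the bench. It lies in place. Its brass fittings and gauge end 172 mm above the bench. The clamp arms over it are 26 mm wide, from 69 to 117 mm off the pot's axis, their tops 178 mm above the bench.
- grip0 (a point): Grip point of the red knob (clamp 0), on its upright axis, 211 mm above the bench. The knob is an upright flat wing 46 mm long (along this point's x), 12 mm thick (its y), 34 mm tall (192 to 226 mm above the bench), with a white dash on top at its +x end. Clockwise from above tightens; the knob turns in place and does not sink. It stays where it is left.
- grip1 (a point): Grip point of the black knob (clamp 1), on its upright axis, 211 mm above the bench. The knob is an upright flat wing 46 mm long (along this point's x), 12 mm thick (its y), 34 mm tall (192 to 226 mm above the bench), with a white dash on top at its +x end. Clockwise from above tightens; the knob turns in place and does not sink. It stays where it is left.
- grip2 (a point): Grip point of the blue knob (clamp 2), on its upright axis, 211 mm above the bench. The knob is an upright flat wing 46 mm long (along this point's x), 12 mm thick (its y), 34 mm tall (192 to 226 mm above the bench), with a white dash on top at its +x end. Clockwise from above tightens; the knob turns in place and does not sink. It stays where it is left.
- grip3 (a point): Grip point of the yellow knob (clamp 3), on its upright axis, 211 mm above the bench. The knob is an upright flat wing 46 mm long (along this point's x), 12 mm thick (its y), 34 mm tall (192 to 226 mm above the bench), with a white dash on top at its +x end. Clockwise from above tightens; the knob turns in place and does not sink. It stays where it is left.
- plunger0: Steel plunger of clamp 0, 12 mm thick, under its knob (origin on the knob's axis). Goes down 12 mm per radian of knob turn and carries a spring-loaded rubber foot (3.3 N per mm) that presses on the lid. Drag of every knob: an even 0.30 N m (hold it with 35 N or more) while the plunger runs free. From where the foot meets the lid, torque climbs by about 0.45 N m and clamp load by about 38 N per radian of further turn.
- plunger1: Steel plunger of clamp 1, 12 mm thick, under its knob (origin on the knob's axis). Goes down 12 mm per radian of knob turn and carries a spring-loaded rubber foot (3.3 N per mm) that presses on the lid. At the start every foot stands off the lid by its own gap of 3 to 10.8 mm, so it meets the lid after 0.25 to 0.9 rad; the gap cannot be seen, only felt.
- plunger2: Steel plunger of clamp 2, 12 mm thick, under its knob (origin on the knob's axis). Goes down 12 mm per radian of knob turn and carries a spring-loaded rubber foot (3.3 N per mm) that presses on the lid. From first contact, 0.15 rad more is a light nip (5.5 N), 0.45 rad in all is firm (17 N), and beyond 0.6 rad (23 N) is too much.
- plunger3: Steel plunger of clamp 3, 12 mm thick, under its knob (origin on the knob's axis). Goes down 12 mm per radian of knob turn and carries a spring-loaded rubber foot (3.3 N per mm) that presses on the lid. With a standing tool the drag may act either way: compare only readings taken alike, after clockwise steps.
- paint_can: Closed paint can with green label, 100 mm across, 120 mm tall; bystander, origin under its centre.
- mixing_cup: Empty white mixing cup, 84 mm across, 100 mm tall; bystander, origin under its centre.
- paddle: Stirring spatula lying on the bench, 200 mm long; bystander.
- hardener: Small closed bottle with orange label, 60 mm across, 130 mm tall; bystander, origin under its centre.
Mind the look-alikes: they are no part of the job. There is more than one size of the pot; the job needs the largest.

How it is judged:
By the outcome, as a careful person would: the job done as asked, in the order asked, and still so for the second after the job is handed in, with the robot touching nothing.
It also fails if it takes over 72 s, if anything falls off the work surface, if the arm or the gripper's body presses on something with over 40 N, if the wrist force passes 120 N, or if a joint passes its speed limit or range.

## Working session

There is one attempt and no reset: what is moved stays moved. The work goes in short steps, Python scripts to look and compute and a shell command to move; the robot and the scene stay as the last step left them, time stands still between calls to the robot, and variables do not carry over. Pictures are saved under pics/ and viewed, and the job is handed in when it is done.

```bash
ls; mkdir -p pics
python3 - <<'E'
from cell import manip
import cv2
o=manip.get_obs(); print({k:(v if not hasattr(v,'round') else v) for k,v in o.items()})
for n in("scene","top"):
    p,d=manip.snapshot(n); cv2.imwrite(f"pics/{n}0.png",p); print(n,manip.camera_params(n))
    for t in["pot","lid","grip0","grip1","grip2","grip3"]:
        print(n,t,[(r['p'],r['at']) for r in manip.tip_of(n,t)][:4])
E
```

```text
pics
{'time': 0.0, 'q': array([ 6.61419890e+01,  2.01237602e+01,  9.46760555e+01,  3.05004907e-04,
        6.52657762e+01, -4.84832651e+00]), 'qvel': array([-0.01535415, -0.00288009, -0.00366153, -0.09309362,  0.02485134,
        0.03785529]), 'joint_efforts': array([-8.64185786e-04, -4.97325325e+01, -2.85253394e+01,  6.98900898e-02,
        2.57706956e-02, -4.30710179e-05]), 'eef_pos': array([0.17900285, 0.51971144, 0.22911288]), 'orientation': array([[-9.45462782e-01,  3.25729809e-01, -4.67458794e-04],
       [ 3.25730129e-01,  9.45462210e-01, -1.04501749e-03],
       [ 1.01571278e-04, -1.14029056e-03, -9.99999345e-01]]), 'wrist_force': array([-0.19410953,  0.41785263,  0.04437042]), 'torque': array([ 0.03525578, -0.04666783,  0.00394289]), 'opening': 0.09307539748844337}
scene {'vertical_fov': 45.003421322058514, 'cx': 256.69580022820986, 'cy': 185.17875149100837, 'R': array([[ 0.60861317,  0.79339752, -0.01050685],
       [ 0.61459844, -0.47974936, -0.62618632],
       [-0.50185533,  0.37464775, -0.77960265]]), 't': array([-0.36069876, -0.21028471,  1.78922908])}
scene pot [(0.72
[... 1117 characters left out ...]
73, [0.6033, -0.1167, 0.0022]), (0.57, [0.4166, 0.5047, 0.0031])]
top lid [(0.63, [0.5908, 0.1205, 0.1328])]
top grip0 [(0.67, [0.6094, 0.2018, 0.2078]), (0.59, [0.5774, -0.1675, 0.1392]), (0.59, [0.4339, 0.5638, 0.141]), (0.52, [0.5631, -0.0897, 0.1469])]
top grip1 [(0.67, [0.6094, 0.2018, 0.2078]), (0.59, [0.5774, -0.1675, 0.1392]), (0.59, [0.4339, 0.5638, 0.141]), (0.52, [0.5631, -0.0897, 0.1469])]
top grip2 [(0.67, [0.6094, 0.2018, 0.2078]), (0.59, [0.5774, -0.1675, 0.1392]), (0.59, [0.4339, 0.5638, 0.141]), (0.52, [0.5631, -0.0897, 0.1469])]
top grip3 [(0.67, [0.6094, 0.2018, 0.2078]), (0.59, [0.5774, -0.1675, 0.1392]), (0.59, [0.4339, 0.5638, 0.141]), (0.52, [0.5631, -0.0897, 0.1469])]
```

View pics/scene0.png

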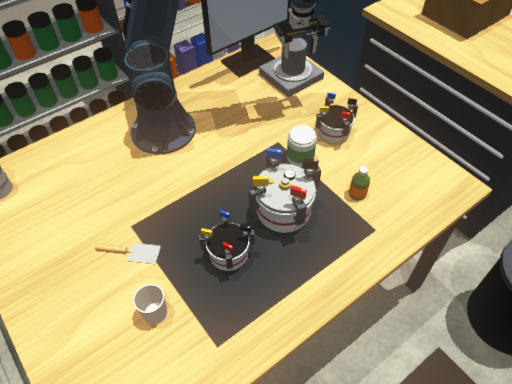

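View pics/top0.png

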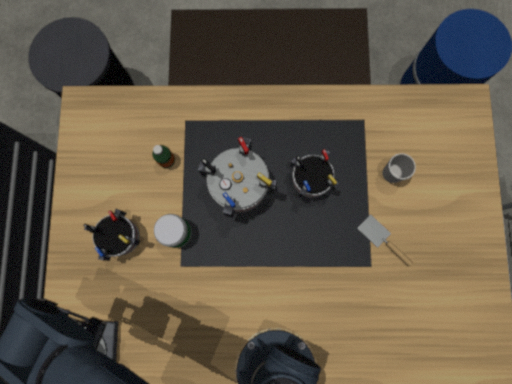

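```bash
cat > h.py <<'E'
import numpy as np
def params(c):
    f=192/np.tan(np.radians(c['vertical_fov']/2)); return f,c['cx'],c['cy'],np.array(c['R']),np.array(c['t'])
def unproj(c,u,v,z):
    f,cx,cy,R,t=params(c); r=np.stack([(u-cx)/f,(v-cy)/f,np.ones_like(u*1.)],-1)
    return (r*z[...,None]-t)@R
def atz(c,u,v,h):
    f,cx,cy,R,t=params(c); r=R.T@np.array([(u-cx)/f,(v-cy)/f,1]); C=-R.T@t
    return C+r*(h-C[2])/r[2]
def proj(c,X):
    f,cx,cy,R,t=params(c); p=R@np.array(X)+t; return f*p[0]/p[2]+cx,f*p[1]/p[2]+cy
E
python3 - <<'E'
from cell import manip
import numpy as np,cv2,h
for n in("top","scene"):
    c=manip.camera_params(n); p=cv2.imread(f"pics/{n}0.png")
    u,v=h.proj(c,[.588,.12,.2]); u,v=int(u),int(v); w=65
    cv2.imwrite(f"pics/{n}0z.png",cv2.resize(p[max(0,v-w):v+w,u-w:u+w],None,fx=4.5,fy=4.5,interpolation=cv2.INTER_CUBIC)); print(n,u-w,v-w)
E
```

```text
top 170 106
scene 221 109
```

View pics/top0z.png

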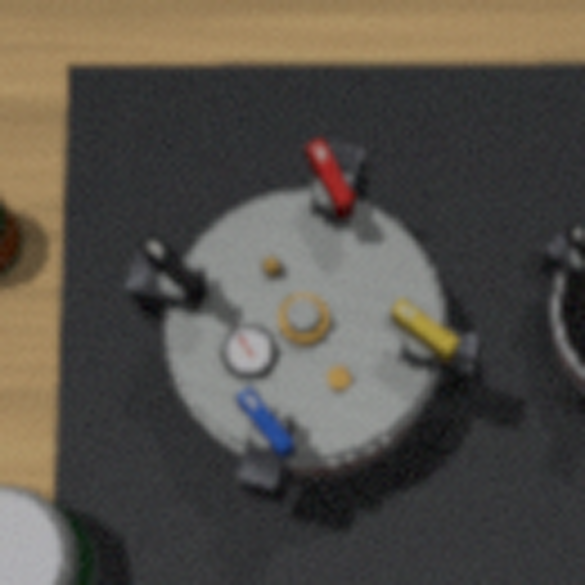

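View pics/scene0z.png

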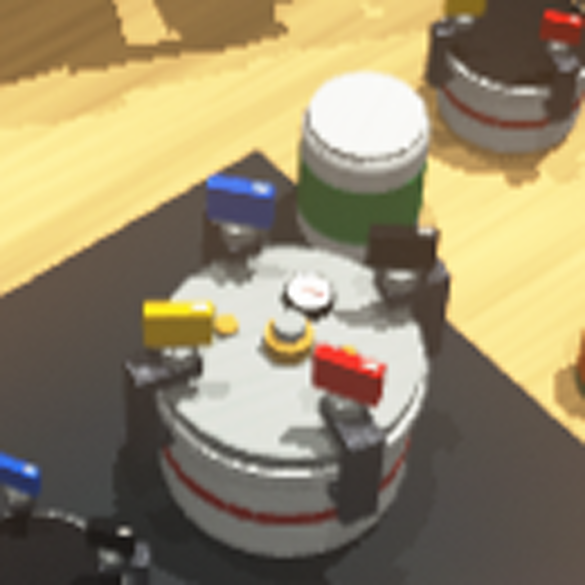

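The largest pot, the only one with a lid, is centred near top pixel (238,178). Its red knob is at about (244,146), black (207,168), blue (229,201) and yellow (264,181). Next I'll measure the knobs from depth and colour.

```bash
cat > meas.py <<'E'
from cell import manip
import numpy as np,cv2,h
from scipy.optimize import least_squares
def pts(n,p,d):
    c=manip.camera_params(n); v,u=np.mgrid[0:384,0:512]
    X=h.unproj(c,u,v,d.astype(float)); ok=(d>0)&(np.hypot(X[...,0]-.588,X[...,1]-.12)<.14)
    return X,ok
def run(tag,save=True):
    allp={k:[] for k in range(4)}
    for n in("top","scene"):
        p,d=manip.snapshot(n); cv2.imwrite(f"pics/{n}{tag}.png",p); np.save(f"pics/d{n}{tag}.npy",d)
        X,ok=pts(n,p,d); 
        s=ok&(X[...,2]>.19)&(X[...,2]<.24)
        P=X[s]; a=np.degrees(np.arctan2(P[:,1]-.12,P[:,0]-.588))
        print(n,len(P))
        px=p[s]; hsv=cv2.cvtColor(p,cv2.COLOR_BGR2HSV)[s].astype(int)
        for k,q in enumerate([(hsv[:,0]<10)|(hsv[:,0]>170),None,(hsv[:,0]>100)&(hsv[:,0]<130),(hsv[:,0]>20)&(hsv[:,0]<35)]):
            m=(hsv[:,2]<90)&(hsv[:,1]<140) if q is None else q&(hsv[:,1]>120)
            if k==1: m&=(P[:,1]>.15)
            Q=P[m]
            if len(Q)>5:
                T=Q[Q[:,2]>.215]
                mm=Q.mean(0); 
                rect=cv2.minAreaRect(Q[:,:2].astype(np.float32)*1000)
                print(n,k,len(Q),mm.round(4),'z',Q[:,2].min().round(3),Q[:,2].max().round(3),'rect',np.round(rect[0],1),np.round(rect[1],1),round(rect[2],1))
E
python3 -c "
import meas; meas.run('1')"
python3 - <<'E'
from cell import manip
import cv2,h
for n in("top","scene"):
    for t in("grip0",):
        for r in manip.tip_of(n,t): print(n,r['p'],r['at'])
c=manip.camera_params("top")
# dash ends & far ends at top z=.226 from zoom pixels
for k,(a,b) in {'red':((316,147),(344,207)),'blk':((154,246),(194,292)),'blu':((246,397),(284,447)),'yel':((404,308),(450,350))}.items():
    print(k,[h.atz(c,170+x/4.5-.4,106+y/4.5-.4,.226).round(4) for x,y in(a,b)])
E
```

```text
top 406
top 0 71 [0.6598 0.0973 0.2225] z 0.202 0.231 rect [663.1  97.7] [46.8 12.2] 28.9
top 1 81 [0.6013 0.196  0.2201] z 0.192 0.229 rect [602.8 198.8] [46.7 15.1] 47.8
top 2 47 [0.498  0.1334 0.2247] z 0.197 0.23 rect [499.1 134.2] [33.2 10.4] 39.1
top 3 62 [0.5584 0.0343 0.2219] z 0.202 0.23 rect [562.3  36.5] [40.3 11.9] 54.3
scene 663
scene 0 136 [0.6666 0.0938 0.2153] z 0.193 0.232 rect [665.1  95. ] [44.6 13.7] 27.2
scene 1 138 [0.6061 0.192  0.2134] z 0.191 0.229 rect [604.6 194.6] [45.3 17.6] 53.2
scene 2 32 [0.5033 0.1342 0.2259] z 0.218 0.232 rect [505.9 136.2] [43.8 12.9] 33.0
scene 3 140 [0.5665 0.0337 0.2156] z 0.196 0.231 rect [563.6  37.2] [41.1 20.7] 51.9
top 0.67 [0.6677, 0.0958, 0.2132]
top 0.64 [0.4687, 0.4867, 0.1436]
top 0.62 [0.6545, -0.1506, 0.1481]
top 0.61 [0.5773, -0.1666, 0.1436]
top 0.6 [0.4013, 0.4544, 0.1406]
top 0.57 [0.6066, 0.2006, 0.2057]
top 0.56 [0.6313, -0.0672, 0.1465]
top 0.56 [0.4312, 0.5608, 0.1391]
top 0.52 [0.5041, 0.1367, 0.2118]
top 0.51 [0.56, 0.0336, 0.2116]
top 0.47 [0.5621, -0.0923, 0.1465]
top 0.41 [0.3594, 0.5214, 0.1397]
scene 0.75 [0.6057, 0.1982, 0.2104]
scene 0.75 [0.5653, 0.0429, 0.2133]
scene 0.64 [0.5759, -0.163, 0.1406]
scene 0.63 [0.5061, 0.1351, 0.2116]
scene 0.59 [0.363, 0.5169, 0.1419]
scene 0.54 [0.6614, 0.0934, 0.2148]
scene 0.5 [0.4663, 0.4858, 0.1416]
scene 0.5 [0.3981, 0.4546, 0.1442]
scene 0.47 [0.6539, -0.1436, 0.1445]
scene 0.44 [0.4298, 0.5632, 0.1409]
scene 0.4 [0.5584, -0.0937, 0.1439]
scene 0.4 [0.3999, -0.3592, 0.001]
red [array([0.6799, 0.1074, 0.226 ]), array([0.6403, 0.0894, 0.226 ])]
blk [array([0.6152, 0.2092, 0.226 ]), array([0.5854, 0.1833, 0.226 ])]
blu [array([0.5184, 0.1497, 0.226 ]), array([0.487 , 0.1257, 0.226 ])]
yel [array([0.5749, 0.0515, 0.226 ]), array([0.548 , 0.0229, 0.226 ])]
```

```bash
cat > fit.py <<'E'
from cell import manip
import numpy as np,cv2,h,sys
from scipy.optimize import minimize
def fit(tag,C=np.array([.5835,.1168]),yaw=-14.,guess=(27,46,37,51),free=True):
    S=8; ims={}
    for n in("top","scene"):
        c=manip.camera_params(n); p=cv2.imread(f"pics/{n}{tag}.png"); u,v=h.proj(c,[*C,.2]); u0,v0=int(u)-64,int(v)-64
        p=cv2.resize(p[v0:v0+128,u0:u0+128],None,fx=S,fy=S,interpolation=cv2.INTER_CUBIC); hs=cv2.cvtColor(p,cv2.COLOR_BGR2HSV).astype(int)
        H,s,V=hs[...,0],hs[...,1],hs[...,2]
        ims[n]=(c,u0,v0,[((H<12)|(H>168))&(s>130),(V<45),(H>100)&(H<130)&(s>120),(H>20)&(H<36)&(s>130)])
    def cost(x,k,views=("top","scene")):
        cx,cy,a=x[0]/1000,x[1]/1000,np.radians(x[2]); e=0
        for n in views:
            c,u0,v0,ms=ims[n]
            pts=[]
            for sx in(-.023,.023):
                for sy in(-.006,.006):
                    for z in(.192,.226):
                        X=[cx+sx*np.cos(a)-sy*np.sin(a),cy+sx*np.sin(a)+sy*np.cos(a),z]
                        q=h.proj(c,X); pts.append([(q[0]-u0+.5)*S,(q[1]-v0+.5)*S])
            m=np.zeros((128*S,128*S),np.uint8); cv2.fillConvexPoly(m,(cv2.convexHull(np.array(pts,np.float32))*16).astype(np.int32),1,shift=4)
            r=cv2.dilate(m,np.ones((12*S//2,12*S//2),np.uint8))>0
            t=ms[k]&r; e+=1-(t&(m>0)).sum()/max(1,(t|(m>0)).sum())
        return e
    out=[]
    for k in range(4):
        a=np.radians(yaw+90*k); x0=np.array([1000*(C[0]+.082*np.cos(a)),1000*(C[1]+.082*np.sin(a)),guess[k]])
        for views in(("top","scene"),("top",),("scene",)):
            r=minimize(cost,x0,args=(k,views),method='Nelder-Mead',options=dict(initial_simplex=x0+np.array([[0,0,0],[5,0,0],[0,5,0],[0,0,12]]),xatol=.05,fatol=1e-4))
            print(k,x0.round(1),r.x.round(1),round(r.fun,3),views)
            if len(views)==2: out.append(r.x)
    out=np.array(out); print('centre',out[:,:2].mean(0)); d1=out[0]-out[2];d2=out[1]-out[3]
    print('yaws',np.degrees(np.arctan2(d1[1],d1[0])),np.degrees(np.arctan2(-d2[0],d2[1])),'r',np.hypot(*d1[:2])/2,np.hypot(*d2[:2])/2)
if __name__=="__main__": fit(sys.argv[1])
E
python3 fit.py 1
```

```text
0 [663.1  97.   27. ] [664.   98.1  28.1] 0.536 ('top', 'scene')
0 [663.1  97.   27. ] [664.8  98.6  28. ] 0.276 ('top',)
0 [663.1  97.   27. ] [662.   98.4  16.5] 0.237 ('scene',)
1 [603.3 196.4  46. ] [603.6 197.3  41.6] 1.45 ('top', 'scene')
1 [603.3 196.4  46. ] [603.6 197.3  41.6] 0.45 ('top',)
1 [603.3 196.4  46. ] [603.3 196.4  46. ] 1.0 ('scene',)
2 [503.9 136.6  37. ] [504.2 136.9  34.4] 1.201 ('top', 'scene')
2 [503.9 136.6  37. ] [504.8 137.3  35.1] 0.432 ('top',)
2 [503.9 136.6  37. ] [497.4 142.7  49.2] 0.762 ('scene',)
3 [563.7  37.2  51. ] [562.9  37.9  51.4] 0.664 ('top', 'scene')
3 [563.7  37.2  51. ] [564.6  37.   46.5] 0.45 ('top',)
3 [563.7  37.2  51. ] [561.6  38.5  54. ] 0.194 ('scene',)
centre [583.70558323 117.53201144]
yaws -13.625615189081525 -14.327922514776825 r 82.24031429090333 82.25036774143155
```

```bash
cat > plan.py <<'E'
from cell import manip
import numpy as np,sys
K={0:(.6633,.0974,27),1:(.6035,.1968,44),2:(.5041,.1370,36),3:(.5639,.0376,51)}
def state():
    o=manip.get_obs(); R=np.array(o['orientation']); yaw=np.degrees(np.arctan2(R[1,0],R[0,0]))
    return o,np.array(o['eef_pos']),yaw
def rep():
    o,p,y=state(); print('t',round(o['time'],2),'p',p.round(4),'yaw',round(y,2),'F',np.round(o['wrist_force'],1),'T',np.round(o['torque'],3),'op',round(o['opening'],4),'q6',round(o['q'][5],1),'tilt',np.round(np.array(o['orientation'])[:2,2],4))
def go(x,y,z,yaw,n,nturn=None):
    """n rows; turns evenly in first nturn rows, xy straight, evenly"""
    o,p,w=state(); d=np.array([x,y,z])-p; dy=(yaw-w+180)%360-180; nturn=nturn or n
    for i in range(n):
        a=np.radians(w); s=d/n*100; tx=s[0]*np.cos(a)+s[1]*np.sin(a); ty=s[0]*np.sin(a)-s[1]*np.cos(a)
        t=-dy/nturn if i<nturn else 0; w-=t
        print(f"[{tx:.2f},{ty:.2f},{-s[2]:.2f},{t:.1f},]")
E
python3 -c "
from plan import *;rep();go(.6633,.0974,.255,207,13,9)"
```

```text
t 0.9 p [0.1791 0.52   0.2296] yaw 160.99 F [-0.5  0.3  0.5] T [-0.006 -0.054  0.044] op 0.0928 q6 -4.8 tilt [0. 0.]
[-4.58,-1.86,-0.20,-5.1,]
[-4.40,-2.26,-0.20,-5.1,]
[-4.18,-2.64,-0.20,-5.1,]
[-3.93,-3.01,-0.20,-5.1,]
[-3.64,-3.34,-0.20,-5.1,]
[-3.33,-3.65,-0.20,-5.1,]
[-2.99,-3.94,-0.20,-5.1,]
[-2.63,-4.19,-0.20,-5.1,]
[-2.24,-4.40,-0.20,-5.1,]
[-1.84,-4.59,-0.20,0.0,]
[-1.84,-4.59,-0.20,0.0,]
[-1.84,-4.59,-0.20,0.0,]
[-1.84,-4.59,-0.20,0.0,]
```

```bash
python3 -m pendant '[[-4.58,-1.86,-1,-5.1,4],[-4.4,-2.26,-1,-5.1,4],[-4.18,-2.64,-0.6,-5.1,4],[-3.93,-3.01,0,-5.1,4],[-3.64,-3.34,0,-5.1,4],[-3.33,-3.65,0,-5.1,4],[-2.99,-3.94,0,-5.1,4],[-2.63,-4.19,0,-5.1,4],[-2.24,-4.4,0,-5.1,4],[-1.84,-4.59,0,0,4]]' 50
python3 -c "
from plan import *;rep();go(.6633,.0974,.245,207,4);go(.6633,.0974,.204,207,6)"
```

```text
time: 2.15
eef_pos: [0.5524, 0.1933, 0.2557]
orientation: [[-0.891, -0.453, 0.0], [-0.453, 0.891, 0.0], [-0.0, 0.0, -1.0]]
wrist_force: [0.7, 0.3, 0.4]
opening: 0.0402
t 2.15 p [0.5524 0.1933 0.2557] yaw -153.04 F [0.7 0.3 0.4] T [ 0.044  0.01  -0.035] op 0.0402 q6 -102.2 tilt [0.0002 0.0001]
[-1.38,-3.39,0.27,-0.0,]
[-1.38,-3.39,0.27,-0.0,]
[-1.38,-3.39,0.27,-0.0,]
[-1.38,-3.39,0.27,-0.0,]
[-0.92,-2.26,0.86,-0.0,]
[-0.92,-2.26,0.86,-0.0,]
[-0.92,-2.26,0.86,-0.0,]
[-0.92,-2.26,0.86,-0.0,]
[-0.92,-2.26,0.86,-0.0,]
[-0.92,-2.26,0.86,-0.0,]
```

```bash
python3 -m pendant '[[-1.38,-3.39,0,0,4],[-1.38,-3.39,0,0,4],[-1.38,-3.39,0,0,4],[-1.38,-3.39,0,0,4],[0,0,1.5,0,4],[0,0,2,0,4],[0,0,1.65,0,4],[0,0,0,0,1.0],[0,0,0,0,0.5],[0,0,0,0,0.5]]' 50
python3 -c "
from plan import *;rep()
for i in range(4): manip.snapshot('top'); rep()"
```

```text
time: 3.4
eef_pos: [0.6623, 0.0986, 0.2051]
orientation: [[-0.892, -0.452, 0.002], [-0.452, 0.892, -0.0], [-0.001, -0.001, -1.0]]
wrist_force: [6.8, -13.0, 1.7]
opening: 0.0146
t 3.4 p [0.6623 0.0986 0.2051] yaw -153.1 F [  6.8 -13.    1.7] T [-2.35  -1.165  0.095] op 0.0146 q6 -112.4 tilt [ 0.0017 -0.0003]
t 3.45 p [0.6629 0.0973 0.2051] yaw -153.1 F [ 1.6 -1.9 -0.9] T [ 0.082 -0.21   0.394] op 0.0115 q6 -112.4 tilt [ 0.0032 -0.0026]
t 3.5 p [0.6629 0.0974 0.2051] yaw -153.11 F [ 4.7 -7.7 -0.8] T [-1.251 -0.72   0.16 ] op 0.0116 q6 -112.4 tilt [ 0.003  -0.0021]
t 3.55 p [0.6628 0.0974 0.205 ] yaw -153.11 F [ 3.8 -6.5 -0.3] T [-0.941 -0.589  0.189] op 0.0121 q6 -112.4 tilt [ 0.0029 -0.0019]
t 3.6 p [0.6629 0.0974 0.2051] yaw -153.12 F [ 3.8 -6.9 -0.2] T [-0.944 -0.571  0.205] op 0.0121 q6 -112.4 tilt [ 0.003  -0.0018]
```

```bash
cat > rd.py <<'E'
from plan import *
T=[];rep()
for i in range(4):
    o,p,y=state(); T.append(o['torque'][2]); 
    if i<3: manip.snapshot('top')
print('Tz',np.round(T,3),'mean',np.mean(T).round(3),'last3',np.mean(T[1:]).round(3),'yaw',round(y,2))
E
python3 -m pendant '[[0,-0.05,0,1,0.5],[0,0,0,1,0.5],[0,0,0,1,0.5],[0,0,0,1,0.5],[0,0,0,1,0.5],[0,0,0,1,0.5],[0,0,0,1,0.5],[0,0,0,1,0.5],[0,0,0,1,0.5],[0,0,0,0,0.5]]' 50 >/dev/null; python3 rd.py
```

```text
t 4.85 p [0.6628 0.0975 0.205 ] yaw -162.13 F [ 2.4 -6.1  2.8] T [-0.706 -0.42   0.154] op 0.0117 q6 -103.4 tilt [ 0.0022 -0.001 ]
Tz [0.154 0.167 0.18  0.198] mean 0.175 last3 0.182 yaw -162.13
```

```bash
python3 -m pendant '[[0,-0.03,0,0.8,0.5],[0,0,0,0.8,0.5],[0,0,0,0.8,0.5],[0,0,0,0.8,0.5],[0,0,0,0.8,0.5],[0,0,0,0.8,0.5],[0,0,0,0.8,0.5],[0,0,0,0.8,0.5],[0,0,0,0.8,0.5],[0,0,0,0.8,0.5]]' 50 >/dev/null; python3 rd.py
```

```text
t 6.25 p [0.6628 0.0976 0.2051] yaw -170.17 F [ 1.7 -3.5  5.8] T [-0.67  -0.45   0.257] op 0.0119 q6 -95.4 tilt [ 0.0021 -0.0003]
Tz [0.257 0.225 0.217 0.273] mean 0.243 last3 0.238 yaw -170.15
```

```bash
python3 -m pendant '[[0,-0.03,0,0.6,0.5],[0,0,0,0.6,0.5],[0,0,0,0.6,0.5],[0,0,0,0.6,0.5],[0,0,0,0.6,0.5],[0,0,0,0.6,0.5],[0,0,0,0.6,0.5],[0,0,0,0.6,0.5],[0,0,0,0.6,0.5],[0,0,0,0.6,0.5]]' 50 >/dev/null; python3 rd.py
```

```text
t 7.65 p [0.6628 0.0977 0.205 ] yaw -176.15 F [ 2.7 -2.1  6.3] T [-0.305 -0.451  0.328] op 0.0119 q6 -89.4 tilt [0.0019 0.0002]
Tz [0.328 0.252 0.265 0.284] mean 0.282 last3 0.267 yaw -176.14
```

```bash
cat > rd.py <<'E'
from plan import *
T=[];J=[];rep()
for i in range(4):
    o,p,y=state(); T.append(o['torque'][2]); J.append(o['joint_efforts'][5])
    if i<3: manip.snapshot('top')
print('Tz',np.round(T,3),'mean',np.mean(T).round(3),'last3',np.mean(T[1:]).round(3),'J',np.round(J,3),'yaw',round(y,2))
E
python3 -m pendant '[[0,-0.03,0,0.6,0.5],[0,0,0,0.6,0.5],[0,0,0,0.6,0.5],[0,0,0,0.6,0.5],[0,0,0,0.6,0.5],[0,0,0,0.6,0.5],[0,0,0,0.6,0.5],[0,0,0,0.6,0.5],[0,0,0,0.6,0.5],[0,0,0,0.6,0.5]]' 50 >/dev/null; python3 rd.py
```

```text
t 9.05 p [0.6628 0.0979 0.205 ] yaw 177.86 F [ 3.4 -1.1  4.9] T [ 0.005 -0.468  0.286] op 0.0118 q6 -83.5 tilt [0.002  0.0008]
Tz [0.286 0.253 0.297 0.21 ] mean 0.261 last3 0.253 J [0.151 0.192 0.353 0.277] yaw 177.87
```

```bash
python3 -m pendant '[[0,-0.03,0,0.7,0.5],[0,0,0,0.7,0.5],[0,0,0,0.7,0.5],[0,0,0,0.7,0.5],[0,0,0,0.7,0.5],[0,0,0,0.7,0.5],[0,0,0,0.7,0.5],[0,0,0,0.7,0.5],[0,0,0,0.7,0.5],[0,0,0,0.7,0.5]]' 50 >/dev/null; python3 rd.py
```

```text
t 10.45 p [0.6628 0.0979 0.205 ] yaw 170.86 F [2.8 1.6 4.5] T [ 0.407 -0.545  0.261] op 0.0116 q6 -76.5 tilt [0.002  0.0014]
Tz [0.261 0.275 0.22  0.189] mean 0.236 last3 0.228 J [0.132 0.18  0.366 0.278] yaw 170.87
```

```bash
python3 -m pendant '[[0,0,0,0.7,0.5],[0,0,0,0.7,0.5],[0,0,0,0.7,0.5],[0,0,0,0.7,0.5],[0,0,0,0.7,0.5],[0,0,0,0.7,0.5],[0,0,0,0.7,0.5],[0,0,0,0.7,0.5],[0,0,0,0.7,0.5],[0,0,0,0.7,0.5]]' 50 >/dev/null; python3 rd.py
```

```text
t 11.85 p [0.6628 0.098  0.2051] yaw 163.86 F [3.  3.3 6.1] T [ 0.474 -0.558  0.321] op 0.0119 q6 -69.5 tilt [0.0022 0.0017]
Tz [0.321 0.297 0.212 0.32 ] mean 0.288 last3 0.276 J [0.174 0.225 0.414 0.327] yaw 163.88
```

```bash
python3 -m pendant '[[0,0,0,0,0.5],[0,0,0,0,0.5],[0,0,0,0,0.5],[0,0,0,0,0.5],[0,0,0,0,0.5],[0,0,0,0,0.5],[0,0,0,0.7,0.5],[0,0,0,0.7,0.5],[0,0,0,0.7,0.5],[0,0,0,0.7,0.5]]' 50 >/dev/null; python3 rd.py; python3 -c "
from plan import *; go(.5045,.1370,.255,216,4)"
```

```text
t 13.25 p [0.6628 0.0981 0.205 ] yaw 161.06 F [3.  2.3 5.1] T [ 0.516 -0.565  0.31 ] op 0.0115 q6 -66.7 tilt [0.0023 0.0017]
Tz [0.31  0.317 0.28  0.298] mean 0.301 last3 0.298 J [0.194 0.245 0.436 0.349] yaw 161.08
[4.06,-0.36,-1.25,-13.7,]
[4.03,0.61,-1.25,-13.7,]
[3.77,1.55,-1.25,-13.7,]
[3.29,2.40,-1.25,-13.7,]
```

```bash
python3 -c "
from plan import *; go(.5040,.1373,.205,216,6)"
```

```text
[2.72,-0.24,0.00,-9.2,]
[2.72,0.19,0.00,-9.2,]
[2.65,0.63,0.00,-9.2,]
[2.52,1.04,0.00,-9.2,]
[2.32,1.43,0.00,-9.2,]
[2.07,1.78,0.00,-9.2,]
```

```bash
python3 -m pendant '[[0,0,0,0,4],[0,0,0,0,4],[0,0,-2,0,4],[0,0,-3,0,4],[2.72,-0.24,0,-9.2,4],[2.72,0.19,0,-9.2,4],[2.65,0.63,0,-9.2,4],[2.52,1.04,0,-9.2,4],[2.32,1.43,0,-9.2,4],[2.07,1.78,0,-9.2,4]]' 50 >/dev/null; python3 -c "
from plan import *; rep(); go(.5040,.1373,.205,216,3);import meas; meas.run('2')"; python3 fit.py 2 | grep -v scene; python3 -c "
import cv2;p=cv2.imread('pics/top2.png');cv2.imwrite('pics/top2z.png',cv2.resize(p[106:236,170:300],None,fx=4,fy=4,interpolation=2))"
```

```text
t 14.65 p [0.5021 0.136  0.2538] yaw -143.43 F [ 0.1 -0.3  0.4] T [ 0.007  0.026 -0.004] op 0.0399 q6 -116.5 tilt [-0.001 -0.   ]
[-0.08,-0.00,1.63,0.2,]
[-0.08,-0.00,1.63,0.2,]
[-0.08,-0.00,1.63,0.2,]
top 158
top 0 53 [0.6644 0.0967 0.223 ] z 0.2 0.232 rect [665.7  97.6] [12.  39.7] 71.2
top 3 47 [0.5563 0.0303 0.2213] z 0.197 0.231 rect [559.2  32.6] [30.6 11.5] 56.0
scene 592
scene 0 99 [0.6679 0.0927 0.2178] z 0.194 0.231 rect [665.1  95.3] [13.8 48.5] 71.5
scene 1 137 [0.606  0.192  0.2135] z 0.19 0.23 rect [604.2 194.8] [44.5 17. ] 48.0
scene 2 9 [0.517  0.1452 0.2242] z 0.22 0.226 rect [516.3 144. ] [15.8  7.7] 37.2
scene 3 141 [0.5666 0.034  0.2153] z 0.194 0.231 rect [564.8  36.3] [41.3 18.6] 53.0
0 [663.1  97.   27. ] [666.6  97.8 -13.1] 0.532 ('top',)
1 [603.3 196.4  46. ] [603.3 196.4  46. ] 1.0 ('top',)
2 [503.9 136.6  37. ] [497.8 148.4  28.1] 0.999 ('top',)
3 [563.7  37.2  51. ] [567.3  35.   32.4] 0.554 ('top',)
centre [582.22470546 119.87132479]
yaws -15.897367234611787 -14.507126282471013 r 84.35471555824124 81.79176190338205
```

View pics/top2z.png

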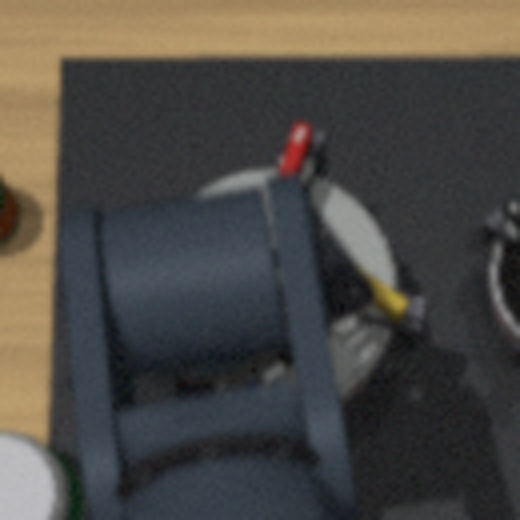

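```bash
python3 -m pendant '[[-0.23,0,1,0,3],[0,0,2,0,3],[0,0,1.9,0,2.5],[0,0,0,0,0.5],[0,0,0,0,0.5],[0,0,0,0,0.5],[0,0,0,0,0.5],[0,0,0,1.5,0.5],[0,0,0,1.5,0.5],[0,0,0,1.5,0.5]]' 50 >/dev/null; python3 -c "
from plan import *;rep()"
```

```text
t 16.0 p [0.505  0.1376 0.2038] yaw -148.33 F [  0.9   5.2 -11.2] T [ 0.832 -0.245  0.325] op 0.0118 q6 -111.6 tilt [-0.0022  0.0006]
```

```bash
python3 -m pendant '[[0,0.05,0.05,0.7,0.5],[0,0,0,0.7,0.5],[0,0,0,0.7,0.5],[0,0,0,0.7,0.5],[0,0,0,0.7,0.5],[0,0,0,0.7,0.5],[0,0,0,0.7,0.5],[0,0,0,0.7,0.5],[0,0,0,0.7,0.5],[0,0,0,0.7,0.5]]' 50 >/dev/null; python3 rd.py
```

```text
t 17.25 p [0.5049 0.1376 0.2039] yaw -155.26 F [  5.3   3.3 -16.9] T [ 0.518 -0.785  0.31 ] op 0.0118 q6 -104.6 tilt [-0.0005 -0.    ]
Tz [0.31  0.302 0.205 0.231] mean 0.262 last3 0.246 J [0.128 0.181 0.376 0.292] yaw -155.25
```

```bash
python3 -m pendant '[[0,0,-0.1,0.7,0.5],[0,0,0,0.7,0.5],[0,0,0,0.7,0.5],[0,0,0,0.7,0.5],[0,0,0,0.7,0.5],[0,0,0,0.7,0.5],[0,0,0,0.7,0.5],[0,0,0,0.7,0.5],[0,0,0,0.7,0.5],[0,0,0,0.7,0.5]]' 50 >/dev/null; python3 rd.py
```

```text
t 18.65 p [0.5048 0.1376 0.204 ] yaw -162.27 F [  8.7   4.1 -26.1] T [ 0.666 -1.437  0.291] op 0.0117 q6 -97.6 tilt [-0.0013 -0.0001]
Tz [0.291 0.289 0.286 0.258] mean 0.281 last3 0.277 J [0.128 0.179 0.37  0.284] yaw -162.25
```

```bash
python3 -m pendant '[[-0.05,0,0.12,0.7,0.5],[0,0,0,0.7,0.5],[0,0,0,0.7,0.5],[0,0,0,0.7,0.5],[0,0,0,0.7,0.5],[0,0,0,0.7,0.5],[0,0,0,0.7,0.5],[0,0,0,0.7,0.5],[0,0,0,0.7,0.5],[0,0,0,0.7,0.5]]' 50 >/dev/null; python3 rd.py
```

```text
t 20.05 p [0.5049 0.1377 0.204 ] yaw -169.26 F [ -1.1  -0.  -26.2] T [0.011 0.295 0.304] op 0.0119 q6 -90.6 tilt [-0.0014 -0.0004]
Tz [0.304 0.24  0.271 0.289] mean 0.276 last3 0.267 J [0.128 0.179 0.37  0.284] yaw -169.24
```

```bash
python3 -m pendant '[[0,0,0.1,0.7,0.5],[0,0,0,0.7,0.5],[0,0,0,0.7,0.5],[0,0,0,0.7,0.5],[0,0,0,0.7,0.5],[0,0,0,0.7,0.5],[0,0,0,0.7,0.5],[0,0,0,0.7,0.5],[0,0,0,0.7,0.5],[0,0,0,0.7,0.5]]' 50 >/dev/null; python3 rd.py
```

```text
t 21.45 p [0.505  0.1377 0.2039] yaw -176.27 F [ -5.1  -1.4 -15.5] T [-0.145  1.087  0.269] op 0.0117 q6 -83.6 tilt [-0.0007 -0.0003]
Tz [0.269 0.286 0.297 0.237] mean 0.272 last3 0.273 J [0.151 0.204 0.397 0.311] yaw -176.25
```

```bash
python3 -m pendant '[[0,0,0.05,0,0.5],[0,0,0,0,0.5],[0,0,0,0.3,0.5],[0,0,0,0.7,0.5],[0,0,0,0.7,0.5],[0,0,0,0.7,0.5],[0,0,0,0.7,0.5],[0,0,0,0.7,0.5],[0,0,0,0.7,0.5],[0,0,0,0.7,0.5]]' 50 >/dev/null; python3 rd.py;python3 -c "
from plan import *; go(.6038,.1972,.204,224,6)"
```

```text
t 22.85 p [0.505  0.1377 0.2038] yaw 178.54 F [ -8.3  -1.8 -10.5] T [-0.293  1.487  0.36 ] op 0.0115 q6 -78.4 tilt [-0.0006 -0.0003]
Tz [0.36  0.289 0.355 0.268] mean 0.318 last3 0.304 J [0.186 0.24  0.434 0.349] yaw 178.56
[-1.62,1.03,-0.00,-7.6,]
[-1.74,0.81,-0.00,-7.6,]
[-1.83,0.57,-0.00,-7.6,]
[-1.89,0.33,-0.00,-7.6,]
[-1.92,0.07,-0.00,-7.6,]
[-1.91,-0.18,-0.00,-7.6,]
```

```bash
python3 -m pendant '[[0,0,0,0,4],[0,0,0,0,4],[0,0,-2,0,4],[0,0,-3,0,4],[-1.62,1.03,0,-7.6,4],[-1.74,0.81,0,-7.6,4],[-1.83,0.57,0,-7.6,4],[-1.89,0.33,0,-7.6,4],[-1.92,0.07,0,-7.6,3],[-1.91,-0.18,0,-7.6,3]]' 50 >/dev/null; python3 -c "
from plan import *; rep(); go(.6038,.1972,.205,224,1)"
```

```text
t 24.25 p [0.6054 0.1979 0.2544] yaw -135.58 F [ 0.4 -0.3 -0.2] T [ 0.081  0.087 -0.002] op 0.0309 q6 -120.5 tilt [0.0034 0.0009]
[0.17,0.06,4.94,0.4,]
```

```bash
python3 -m pendant '[[0.17,0.06,1,0,3.5],[0,0,2,0,3.5],[0,0,1.94,0,2.5],[0,0,0,0,0.5],[0,0,0,0,0.5],[0,0,0,0,0.5],[0,0,0,0,0.5],[0,0,0,1.5,0.5],[0,0,0,1.5,0.5],[0,0,0,1.5,0.5]]' 50 >/dev/null; python3 -c "
from plan import *;rep()"
```

```text
t 25.5 p [0.6019 0.1954 0.2012] yaw -140.53 F [  9.3  -2.5 -20.3] T [-0.264 -1.536  0.293] op 0.0225 q6 -115.6 tilt [-0.0011 -0.0018]
```

```bash
python3 -c "
from plan import *;import cv2
p,d=manip.snapshot('scene');cv2.imwrite('pics/s3.png',cv2.resize(p[90:260,200:360],None,fx=4,fy=3.5,interpolation=2));
rep()"
```

```text
t 25.55 p [0.6019 0.1954 0.2012] yaw -140.61 F [  8.9  -2.  -20.4] T [-0.355 -1.533  0.208] op 0.0221 q6 -115.5 tilt [-0.0011 -0.0017]
```

View pics/s3.png

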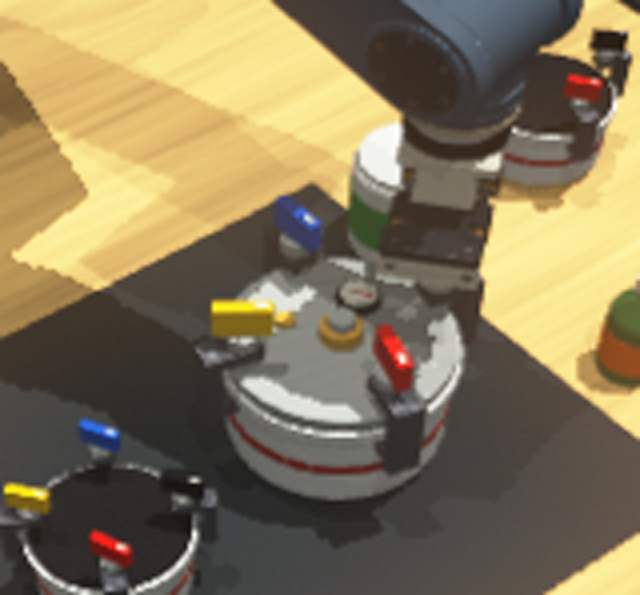

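```bash
python3 -c "
from plan import *;import cv2
for i in range(4):
  manip.snapshot('scene'); rep()
p,d=manip.snapshot('top');cv2.imwrite('pics/t3.png',cv2.resize(p[106:236,170:300],None,fx=4.5,fy=4.5,interpolation=2));
"
```

```text
t 25.6 p [0.6019 0.1954 0.2012] yaw -140.53 F [  8.4  -2.8 -21.2] T [-0.329 -1.548  0.195] op 0.0225 q6 -115.6 tilt [-0.0011 -0.0017]
t 25.65 p [0.6019 0.1954 0.2011] yaw -140.5 F [  9.2  -2.3 -20.9] T [-0.319 -1.526  0.178] op 0.0226 q6 -115.7 tilt [-0.0012 -0.0017]
t 25.7 p [0.6019 0.1954 0.2011] yaw -140.49 F [  8.4  -2.4 -19.9] T [-0.328 -1.517  0.225] op 0.0225 q6 -115.7 tilt [-0.0012 -0.0017]
t 25.75 p [0.6019 0.1954 0.2011] yaw -140.49 F [  8.2  -2.9 -20.1] T [-0.344 -1.449  0.23 ] op 0.0225 q6 -115.7 tilt [-0.0011 -0.0017]
```

View pics/t3.png

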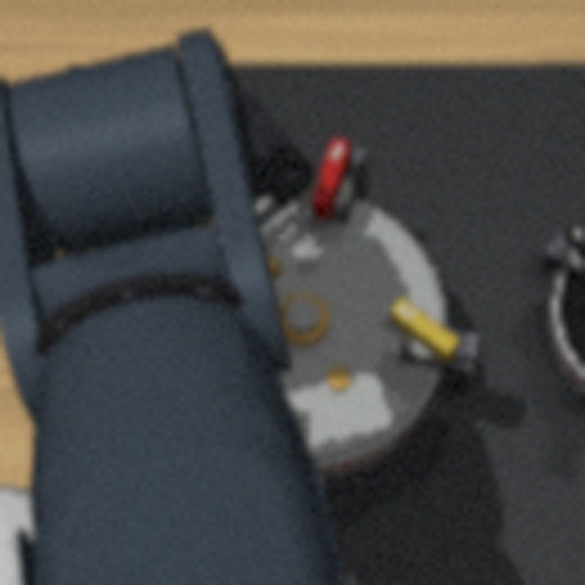

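```bash
python3 -m pendant '[[0,0,0,0,3.5],[0,0,0,0,3.5],[0,0,-0.4,0,3.5],[0,0,0,0,3.5],[0,0,0,0,3],[0,0,0,0,0.5],[0,0,0,0,0.5],[0,0,0,0,0.5],[0,0,0,0,0.5],[0,0,0,0,0.5]]' 50 >/dev/null; python3 -c "
from plan import *;rep()"
```

```text
t 27.05 p [0.6027 0.1959 0.2075] yaw -140.31 F [ 2.2 -3.6 -0.2] T [-0.759 -0.392  0.122] op 0.0116 q6 -115.8 tilt [ 0.0006 -0.0012]
```

The first grip on the black knob held something 22 mm wide, probably the hub under the wing. I raised 4 mm and regripped, and it is now on the 12 mm wing.

```bash
python3 -m pendant '[[0,0,0,0.7,0.5],[0,0,0,0.7,0.5],[0,0,0,0.7,0.5],[0,0,0,0.7,0.5],[0,0,0,0.7,0.5],[0,0,0,0.7,0.5],[0,0,0,0.7,0.5],[0,0,0,0.7,0.5],[0,0,0,0.7,0.5],[0,0,0,0.7,0.5]]' 50 >/dev/null; python3 rd.py
```

```text
t 28.3 p [0.6025 0.1961 0.2075] yaw -147.33 F [ 2.8 -5.2 -0.5] T [-0.698 -0.387  0.299] op 0.0116 q6 -108.8 tilt [ 0.0003 -0.0009]
Tz [0.299 0.274 0.174 0.25 ] mean 0.25 last3 0.233 J [0.112 0.169 0.37  0.288] yaw -147.32
```

```bash
python3 -m pendant '[[0,0,0,0.8,0.5],[0,0,0,0.8,0.5],[0,0,0,0.8,0.5],[0,0,0,0.8,0.5],[0,0,0,0.8,0.5],[0,0,0,0.7,0.5],[0,0,0,0.7,0.5],[0,0,0,0.7,0.5],[0,0,0,0.7,0.5],[0,0,0,0.7,0.5]]' 50 >/dev/null; python3 rd.py
```

```text
t 29.7 p [0.6024 0.1964 0.2075] yaw -154.85 F [ 2.6 -4.3 -1. ] T [-0.757 -0.315  0.279] op 0.0117 q6 -101.3 tilt [-0.     -0.0005]
Tz [0.279 0.222 0.254 0.268] mean 0.256 last3 0.248 J [0.121 0.176 0.375 0.289] yaw -154.83
```

```bash
python3 -m pendant '[[0,0,0,0.8,0.5],[0,0,0,0.8,0.5],[0,0,0,0.8,0.5],[0,0,0,0.8,0.5],[0,0,0,0.8,0.5],[0,0,0,0.7,0.5],[0,0,0,0.7,0.5],[0,0,0,0.7,0.5],[0,0,0,0.7,0.5],[0,0,0,0.7,0.5]]' 50 >/dev/null; python3 rd.py
```

```text
t 31.1 p [0.6023 0.1966 0.2075] yaw -162.36 F [ 2.  -4.2 -1.1] T [-0.815 -0.275  0.278] op 0.0117 q6 -93.8 tilt [-0.0001 -0.    ]
Tz [0.278 0.238 0.254 0.22 ] mean 0.247 last3 0.237 J [0.116 0.138 0.387 0.309] yaw -162.31
```

```bash
python3 -m pendant '[[0,0,0,0.8,0.5],[0,0,0,0.8,0.5],[0,0,0,0.8,0.5],[0,0,0,0.8,0.5],[0,0,0,0.8,0.5],[0,0,0,0.7,0.5],[0,0,0,0.7,0.5],[0,0,0,0.7,0.5],[0,0,0,0.7,0.5],[0,0,0,0.7,0.5]]' 50 >/dev/null; python3 rd.py
```

```text
t 32.5 p [0.6022 0.1968 0.2075] yaw -169.86 F [ 0.6 -0.8 -2.4] T [-0.021 -0.044  0.328] op 0.0119 q6 -86.3 tilt [-0.0002  0.0003]
Tz [0.328 0.329 0.285 0.335] mean 0.319 last3 0.316 J [0.166 0.191 0.44  0.363] yaw -169.81
```

Run:
```python
from plan import *
import plan
o,p,w=state()
plan.state=lambda:(o,p,w-1.6)
go(.565,.038,.2075,229,6)
```

```text
[1.01,-2.52,-0.00,-6.7,]
[1.30,-2.39,-0.00,-6.7,]
[1.57,-2.22,-0.00,-6.7,]
[1.82,-2.02,-0.00,-6.7,]
[2.04,-1.79,-0.00,-6.7,]
[2.24,-1.54,-0.00,-6.7,]
```

```bash
python3 -m pendant '[[0,0,0,1.6,0.5],[0,0,0,0,4],[0,0,0,0,4],[0,0,-4,0,4],[1.01,-2.52,-0.5,-6.7,4],[1.3,-2.39,-0.5,-6.7,4],[1.57,-2.22,0,-6.7,4],[1.82,-2.02,0,-6.7,4],[2.04,-1.79,0,-6.7,3],[2.24,-1.54,0,-6.7,3]]' 50 >/dev/null; python3 -c "
from plan import *; rep(); manip.snapshot('scene'); rep(); go(.565,.038,.2075,230,1)"
```

```text
t 33.9 p [0.5646 0.0371 0.2578] yaw -130.99 F [ 0.3 -0.8  0.7] T [0.086 0.04  0.035] op 0.0306 q6 -140.0 tilt [ 0.0005 -0.    ]
t 33.95 p [0.5641 0.0347 0.2579] yaw -130.72 F [ 1.4 -2.4  0.9] T [-0.007 -0.001 -0.012] op 0.0299 q6 -140.4 tilt [ 0.0003 -0.001 ]
[-0.31,0.15,5.04,-0.7,]
```

```bash
python3 -c "
from plan import *
for i in range(3): manip.snapshot('scene'); rep()
go(.565,.038,.2075,230,1)"
```

```text
t 34.0 p [0.5645 0.0361 0.2579] yaw -131.2 F [ 0.3  0.3 -0.4] T [0.106 0.046 0.024] op 0.0301 q6 -139.8 tilt [ 0.0004 -0.0003]
t 34.05 p [0.5648 0.0372 0.2579] yaw -131.37 F [0.6 0.6 0.6] T [ 0.094  0.011 -0.022] op 0.0301 q6 -139.6 tilt [0.0005 0.0001]
t 34.1 p [0.5649 0.038  0.2578] yaw -131.37 F [ 0.  -0.6  0. ] T [ 0.113 -0.013 -0.017] op 0.03 q6 -139.5 tilt [0.0004 0.0002]
[-0.01,-0.00,5.03,-1.4,]
```

```bash
python3 -m pendant '[[0,0,2,-1.4,3],[0,0,2,0,3],[0,0,1,0,3],[0,0,0,0,2.5],[0,0,0,0,0.5],[0,0,0,0,0.5],[0,0,0,0,0.5],[0,0,0,0,0.5],[0,0,0,1.5,0.5],[0,0,0,1.5,0.5]]' 50 >/dev/null; python3 -c "
from plan import *;rep()"
```

```text
t 35.35 p [0.5647 0.0384 0.2083] yaw -132.84 F [-3.6  3.9  6.6] T [0.827 0.797 0.28 ] op 0.0119 q6 -138.0 tilt [0.0004 0.0006]
```

```bash
python3 -m pendant '[[0,0,0,1.3,0.5],[0,0,0,1.3,0.5],[0,0,0,1.3,0.5],[0,0,0,1.3,0.5],[0,0,0,1.3,0.5],[0,0,0,0.7,0.5],[0,0,0,0.7,0.5],[0,0,0,0.7,0.5],[0,0,0,0.7,0.5],[0,0,0,0.7,0.5]]' 50 >/dev/null; python3 rd.py
```

```text
t 36.6 p [0.5648 0.0383 0.2083] yaw -142.81 F [-2.8  3.4  6.1] T [0.728 0.706 0.304] op 0.0117 q6 -128.0 tilt [0.0005 0.0005]
Tz [0.304 0.234 0.251 0.241] mean 0.258 last3 0.242 J [0.126 0.181 0.377 0.293] yaw -142.8
```

Free (J 0.244).

```bash
python3 -m pendant '[[0,0,0,0.9,0.5],[0,0,0,0.9,0.5],[0,0,0,0.9,0.5],[0,0,0,0.9,0.5],[0,0,0,0.9,0.5],[0,0,0,0.7,0.5],[0,0,0,0.7,0.5],[0,0,0,0.7,0.5],[0,0,0,0.7,0.5],[0,0,0,0.7,0.5]]' 50 >/dev/null; python3 rd.py
```

```text
t 38.0 p [0.5648 0.0383 0.2083] yaw -150.81 F [-3.   3.7  6.2] T [0.695 0.672 0.264] op 0.012 q6 -120.0 tilt [0.0006 0.0005]
Tz [0.264 0.331 0.246 0.321] mean 0.29 last3 0.299 J [0.126 0.181 0.378 0.294] yaw -150.8
```

```bash
python3 -m pendant '[[0,0,0,0.9,0.5],[0,0,0,0.9,0.5],[0,0,0,0.9,0.5],[0,0,0,0.9,0.5],[0,0,0,0.9,0.5],[0,0,0,0.7,0.5],[0,0,0,0.7,0.5],[0,0,0,0.7,0.5],[0,0,0,0.7,0.5],[0,0,0,0.7,0.5]]' 50 >/dev/null; python3 rd.py
```

```text
t 39.4 p [0.5648 0.0383 0.2083] yaw -158.81 F [-3.1  2.6  5.5] T [0.705 0.662 0.307] op 0.0115 q6 -112.0 tilt [0.0006 0.0004]
Tz [0.307 0.225 0.303 0.264] mean 0.275 last3 0.264 J [0.126 0.181 0.378 0.294] yaw -158.8
```

```bash
python3 -m pendant '[[0,0,0,0.9,0.5],[0,0,0,0.9,0.5],[0,0,0,0.9,0.5],[0,0,0,0.9,0.5],[0,0,0,0.9,0.5],[0,0,0,0.7,0.5],[0,0,0,0.7,0.5],[0,0,0,0.7,0.5],[0,0,0,0.7,0.5],[0,0,0,0.7,0.5]]' 50 >/dev/null; python3 rd.py
```

```text
t 40.8 p [0.5649 0.0382 0.2083] yaw -166.81 F [-3.3  3.   5.5] T [0.617 0.619 0.302] op 0.0123 q6 -104.0 tilt [0.0006 0.0003]
Tz [0.302 0.302 0.294 0.31 ] mean 0.302 last3 0.302 J [0.157 0.215 0.412 0.328] yaw -166.8
```

Run:
```python
from plan import *
import plan
o,p,w=state()
plan.state=lambda:(o,p,w-4.2)
go(.6630,.0979,.2083,161.1,4)
```

```text
[-2.66,1.09,-0.00,7.0,]
[-2.50,1.40,-0.00,7.0,]
[-2.32,1.70,-0.00,7.0,]
[-2.09,1.97,-0.00,7.0,]
```

```bash
python3 -m pendant '[[0,0,0,1.4,0.5],[0,0,0,1.4,0.5],[0,0,0,1.4,0.5],[0,0,0,0,4],[0,0,0,0,4],[0,0,-4.5,0,4],[-2.66,1.09,0,7,4],[-2.5,1.4,0,7,4],[-2.32,1.7,0,7,3],[-2.09,1.97,0,7,3]]' 50 >/dev/null; python3 -c "
from plan import *; rep()
for i in range(3): manip.snapshot('top')
rep(); go(.6630,.0979,.2075,161.1,1)"
```

```text
t 42.2 p [0.6638 0.0979 0.2524] yaw 160.76 F [-0.8 -0.8 -0.2] T [ 0.005  0.02  -0.016] op 0.0305 q6 -66.3 tilt [ 0.0001 -0.0003]
t 42.35 p [0.6633 0.0978 0.2517] yaw 161.08 F [ 0.3  0.4 -0.1] T [-0.026  0.044 -0.039] op 0.0299 q6 -66.7 tilt [-0.0007 -0.0003]
[0.03,0.00,4.42,-0.0,]
```

```bash
python3 -m pendant '[[0.03,0,1.5,0,3],[0,0,2,0,3],[0,0,0.95,0,2.5],[0,0,0,0,2],[0,0,0,0,0.5],[0,0,0,0,0.5],[0,0,0,0,0.5],[0,0,0,0,0.5],[0,0,0,2,0.5],[0,0,0,2,0.5]]' 50 >/dev/null; python3 -c "
from plan import *;rep()"
```

```text
t 43.6 p [0.6631 0.0981 0.2088] yaw 156.87 F [1.  4.3 6.3] T [ 0.787 -0.222  0.344] op 0.0121 q6 -62.5 tilt [0.0015 0.0006]
```

Yaw is 157 and the target is about 143.8, so another 11° now.

```bash
python3 -m pendant '[[0,0,0,1.5,0.5],[0,0,0,1.5,0.5],[0,0,0,1.5,0.5],[0,0,0,1.5,0.5],[0,0,0,1.5,0.5],[0,0,0,0.7,0.5],[0,0,0,0.7,0.5],[0,0,0,0.7,0.5],[0,0,0,0.7,0.5],[0,0,0,0.7,0.5]]' 50 >/dev/null; python3 rd.py
python3 - <<'E'
from plan import *
import plan
o,p,w=state()
plan.state=lambda:(o,p,143.8)
go(.5050,.1377,.2083,178.5,4)
E
```

```text
t 44.85 p [0.6632 0.0982 0.2088] yaw 145.91 F [2.1 5.5 5.5] T [ 0.914 -0.267  0.449] op 0.0119 q6 -51.5 tilt [0.0017 0.0008]
Tz [0.449 0.401 0.442 0.445] mean 0.434 last3 0.429 J [0.301 0.356 0.552 0.468] yaw 145.93
[3.77,-1.54,0.01,-8.7,]
[3.96,-0.95,0.01,-8.7,]
[4.06,-0.34,0.01,-8.7,]
[4.07,0.27,0.01,-8.7,]
```

```bash
python3 -m pendant '[[0,0,0,1.1,0.5],[0,0,0,1.2,0.5],[0,0,0,0,0.5],[0,0,0,0,4],[0,0,0,0,4],[0,0,-4.5,0,4],[3.77,-1.54,0,-8.7,4],[3.96,-0.95,0,-8.7,4],[4.06,-0.34,0,-8.7,3],[4.07,0.27,0,-8.7,3]]' 50 >/dev/null; python3 -c "
from plan import *; rep()
for i in range(3): manip.snapshot('scene')
rep(); go(.5050,.1377,.2080,178.5,1)"
```

```text
t 46.25 p [0.5031 0.1372 0.2527] yaw 178.72 F [0.  0.5 0.1] T [ 0.029  0.007 -0.007] op 0.0304 q6 -78.6 tilt [-0.0007 -0.0005]
t 46.4 p [0.5036 0.1374 0.2533] yaw 178.5 F [ 0.4 -0.3  0.8] T [-0.008 -0.038 -0.033] op 0.0302 q6 -78.3 tilt [-0.0002 -0.0004]
[-0.14,0.04,4.53,-0.0,]
```

```bash
python3 -m pendant '[[-0.1,0,1.5,0,3],[0,0,2,0,3],[0,0,1,0,2.5],[0,0,0,0,2],[0,0,0,0,0.5],[0,0,0,0,0.5],[0,0,0,0,0.5],[0,0,0,0,0.5],[0,0,0,2,0.5],[0,0,0,2,0.5]]' 50 >/dev/null; python3 -c "
from plan import *;rep()"
```

```text
t 47.65 p [0.506  0.1375 0.2084] yaw 174.43 F [ 2.8  4.2 -0.1] T [ 0.773 -0.444  0.393] op 0.0119 q6 -74.3 tilt [0.0012 0.0004]
```

Target yaw is 161.3, so 11° now.

```bash
python3 -m pendant '[[0,0,0,1.5,0.5],[0,0,0,1.5,0.5],[0,0,0,1.5,0.5],[0,0,0,1.5,0.5],[0,0,0,1.5,0.5],[0,0,0,0.7,0.5],[0,0,0,0.7,0.5],[0,0,0,0.7,0.5],[0,0,0,0.7,0.5],[0,0,0,0.7,0.5]]' 50 >/dev/null; python3 rd.py
python3 - <<'E'
from plan import *
import plan
o,p,w=state()
plan.state=lambda:(o,p,161.3)
go(.6025,.1968,.2083,188.5,4)
E
```

```text
t 48.9 p [0.506  0.1373 0.2084] yaw 163.45 F [2.9 4.3 4.4] T [ 0.676 -0.565  0.421] op 0.0119 q6 -63.3 tilt [0.001  0.0001]
Tz [0.421 0.423 0.434 0.414] mean 0.423 last3 0.423 J [0.287 0.34  0.545 0.457] yaw 163.47
[-1.81,2.18,0.00,-6.8,]
[-2.05,1.95,0.00,-6.8,]
[-2.27,1.70,0.00,-6.8,]
[-2.46,1.41,0.00,-6.8,]
```

Run:
```python
from plan import *
import plan
o,p,w=state()
plan.state=lambda:(o,p,w-3.5)
go(.6025,.1968,.2083,188.5,4)
```

```text
[-1.76,2.22,0.00,-7.1,]
[-2.02,1.99,0.00,-7.1,]
[-2.25,1.72,0.00,-7.1,]
[-2.45,1.43,0.00,-7.1,]
```

```bash
python3 -m pendant '[[0,0,0,1.2,0.5],[0,0,0,1.2,0.5],[0,0,0,1.1,0.5],[0,0,0,0,4],[0,0,0,0,4],[0,0,-4.5,0,4],[-1.76,2.22,0,-7.1,4],[-2.02,1.99,0,-7.1,4],[-2.25,1.72,0,-7.1,3],[-2.45,1.43,0,-7.1,3]]' 50 >/dev/null; python3 -c "
from plan import *; rep()
for i in range(3): manip.snapshot('scene')
rep(); go(.6025,.1968,.2080,188.5,1)"
```

```text
t 50.3 p [0.6024 0.1969 0.2524] yaw -171.39 F [-0.6  0.1  0.9] T [0.063 0.029 0.003] op 0.0304 q6 -84.7 tilt [-0.0018 -0.0007]
t 50.45 p [0.6019 0.1967 0.2519] yaw -171.68 F [-0.6  0.1  0.4] T [ 0.056  0.044 -0.005] op 0.03 q6 -84.4 tilt [-0.0021 -0.0007]
[-0.06,0.01,4.39,-0.2,]
```

```bash
python3 -m pendant '[[-0.06,0,1.5,0,3],[0,0,2,0,3],[0,0,0.85,0,2.5],[0,0,0,0,2],[0,0,0,0,0.5],[0,0,0,0,0.5],[0,0,0,0,0.5],[0,0,0,0,0.5],[0,0,0,2,0.5],[0,0,0,2,0.5]]' 50 >/dev/null; python3 -c "
from plan import *;rep()"
```

```text
t 51.7 p [0.6029 0.1971 0.2102] yaw -175.65 F [-1.5  2.3  5.8] T [0.398 0.334 0.402] op 0.0115 q6 -80.5 tilt [0.0009 0.0005]
```

Target yaw is about -188.8 (13.1° to go). Turning 11° now.

```bash
python3 -m pendant '[[0,0,0,1.5,0.5],[0,0,0,1.5,0.5],[0,0,0,1.5,0.5],[0,0,0,1.5,0.5],[0,0,0,1.5,0.5],[0,0,0,0.7,0.5],[0,0,0,0.7,0.5],[0,0,0,0.7,0.5],[0,0,0,0.7,0.5],[0,0,0,0.7,0.5]]' 50 >/dev/null; python3 rd.py
python3 - <<'E'
from plan import *
import plan
o,p,w=state()
for k in(2.4,4):
    plan.state=lambda:(o,p,w-k)
    go(.5649,.0382,.2102,189,4)
E
```

```text
t 52.95 p [0.6029 0.1973 0.2102] yaw 173.4 F [-1.9  3.4  5.7] T [0.576 0.303 0.42 ] op 0.012 q6 -69.5 tilt [0.001  0.0009]
Tz [0.42  0.474 0.457 0.434] mean 0.446 last3 0.455 J [0.294 0.353 0.553 0.47 ] yaw 173.42
[0.32,-4.08,0.00,-4.5,]
[0.64,-4.04,0.00,-4.5,]
[0.95,-3.98,0.00,-4.5,]
[1.26,-3.89,0.00,-4.5,]
[0.20,-4.09,0.00,-4.9,]
[0.55,-4.05,0.00,-4.9,]
[0.90,-3.99,0.00,-4.9,]
[1.23,-3.90,0.00,-4.9,]
```

```bash
python3 -m pendant '[[0,0,0,1.2,0.5],[0,0,0,1.2,0.5],[0,0,0,0,0.5],[0,0,0,0,4],[0,0,0,0,4],[0,0,-4.5,0,4],[0.32,-4.08,0,-4.5,4],[0.64,-4.04,0,-4.5,4],[0.95,-3.98,0,-4.5,3],[1.26,-3.89,0,-4.5,3]]' 50 >/dev/null; python3 -c "
from plan import *; rep()
for i in range(4): manip.snapshot('scene')
rep(); go(.5649,.0382,.2085,189,1)"
```

```text
t 54.35 p [0.5641 0.0362 0.2544] yaw -170.87 F [ 0.3 -0.1  0.6] T [ 0.031 -0.046  0.018] op 0.0302 q6 -100.2 tilt [-0.0003 -0.0003]
t 54.55 p [0.5647 0.0372 0.2545] yaw -171.14 F [ 0.8 -0.1  0.4] T [ 0.034  0.059 -0.034] op 0.0299 q6 -99.8 tilt [0.     0.0001]
[-0.04,0.09,4.60,-0.1,]
```

```bash
python3 -m pendant '[[-0.03,0.05,1.5,0,3],[0,0,2,0,3],[0,0,1.1,0,2.5],[0,0,0,0,2],[0,0,0,0,0.5],[0,0,0,0,0.5],[0,0,0,0,0.5],[0,0,0,0,0.5],[0,0,0,2,0.5],[0,0,0,2,0.5]]' 50 >/dev/null; python3 -c "
from plan import *;rep()"
```

```text
t 55.8 p [0.5652 0.0383 0.209 ] yaw -175.15 F [-0.2  1.9  5.6] T [ 0.437 -0.166  0.402] op 0.0116 q6 -95.7 tilt [0.0011 0.0001]
```

Contact was at about -162.5, so firm is about -188.3. Turning 11° now.

```bash
python3 -m pendant '[[0,0,0,1.5,0.5],[0,0,0,1.5,0.5],[0,0,0,1.5,0.5],[0,0,0,1.5,0.5],[0,0,0,1.5,0.5],[0,0,0,0.7,0.5],[0,0,0,0.7,0.5],[0,0,0,0.7,0.5],[0,0,0,0.7,0.5],[0,0,0,0.7,0.5]]' 50 >/dev/null; python3 rd.py
```

```text
t 57.05 p [0.5652 0.0381 0.209 ] yaw 173.9 F [1.2 1.9 4.9] T [ 0.356 -0.225  0.44 ] op 0.0118 q6 -84.7 tilt [ 0.001  -0.0002]
Tz [0.44  0.497 0.427 0.457] mean 0.455 last3 0.46 J [0.295 0.353 0.551 0.468] yaw 173.91
```

```bash
python3 -m pendant '[[0,0,0,0.9,0.5],[0,0,0,0.9,0.5],[0,0,0,1,0.5],[0,0,0,0,0.5],[0,0,0,0,4],[0,0,0,0,4],[0,0,-4.5,0,4],[4,0,-4,0,4],[5,0,-3,0,4],[5,0,0,0,4]]' 50
python3 - <<'E'
from plan import *
import cv2
rep()
for n in("top","scene"):
    p,d=manip.snapshot(n); cv2.imwrite(f"pics/{n}9.png",p)
    c=manip.camera_params(n); import h
    u,v=map(int,h.proj(c,[.584,.1175,.2])); cv2.imwrite(f"pics/{n}9z.png",cv2.resize(p[v-65:v+65,u-65:u+65],None,fx=4.5,fy=4.5,interpolation=2))
rep()
E
```

```text
time: 58.45
eef_pos: [0.4256, 0.0597, 0.3251]
orientation: [[-0.988, 0.154, 0.003], [0.154, 0.988, -0.0], [-0.003, 0.0, -1.0]]
wrist_force: [0.8, -0.3, -0.0]
opening: 0.0399
t 58.45 p [0.4256 0.0597 0.3251] yaw 171.14 F [ 0.8 -0.3 -0. ] T [ 0.021 -0.064  0.005] op 0.0399 q6 -79.4 tilt [ 0.003 -0.   ]
t 58.55 p [0.4232 0.0601 0.3239] yaw 171.2 F [-0.   1.2 -0.1] T [ 0.029 -0.06   0.007] op 0.0398 q6 -79.4 tilt [-0.0002  0.    ]
```

View pics/scene9.png

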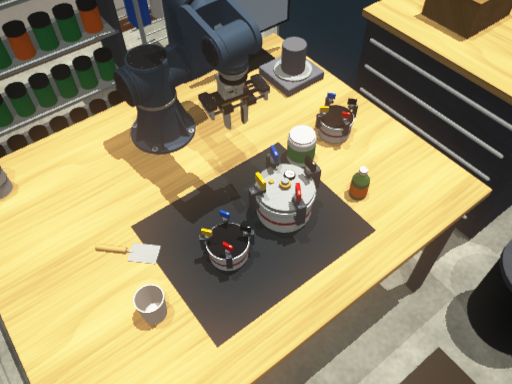

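View pics/top9z.png

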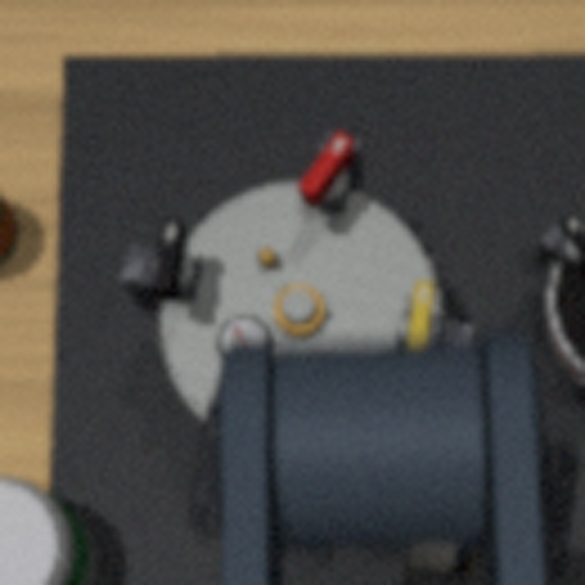

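View pics/scene9z.png

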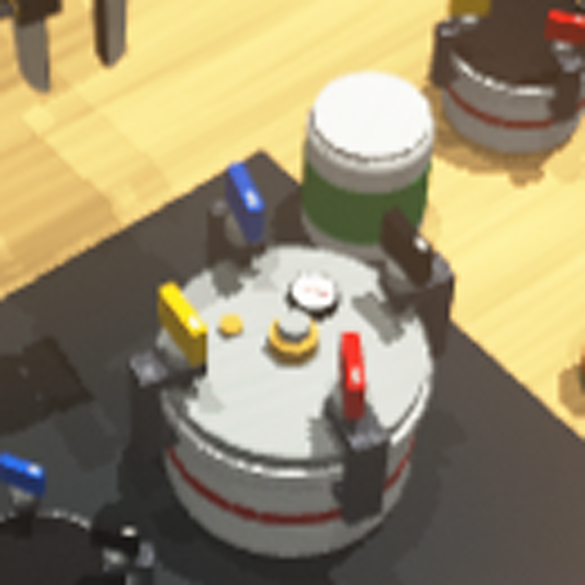

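The pictures show the lid and the things around the pot where they were at the start. All four wings are turned, and the arm is clear of everything. I'm handing in.

```bash
python3 -c "
from cell import manip; print(manip.sign_off())"
```

```text
the job is handed in; nothing more can be done
None
```

I tightened all four knobs in two crisscross passes (red, blue, black, yellow both times), let go of them and handed the job in at about 58.5 s of the 72 s.

I judged torque by the joint-6 effort, which read 0.24 N m on every knob while it ran free. The wrist torque was much noisier, but its averages agreed within about 0.04 N m.

| Knob | First pass, above drag | Second pass, last reading above drag | Second pass, expected at the end |
|---|---|---|---|
| Red | 0.065 N m, measured | 0.18 N m | about 0.20 N m |
| Blue | 0.062 N m, measured | 0.17 N m | about 0.19 N m |
| Black | about 0.065 N m, computed from 0.052 measured | 0.18 N m | about 0.20 N m |
| Yellow | about 0.067 N m, computed from 0.033 measured | 0.17 N m | about 0.195 N m |

- **Unmeasured final turns:** the last 2 to 3.5° on each knob in the second pass was worked out from the torque slope and not read again afterwards. The same goes for the last 1.6° on black and 4.2° on yellow in the first pass.
- **Bad first grip on black:** the gripper first closed on something about 22 mm wide, probably the hub under the wing, and turned about 4.5° while holding it. I opened, raised 4 mm and regripped on the wing; the knob still read free after that.
- **Blue knob:** the wrist saw up to about 26 N of vertical pull during its first pass, well below the limit.
- **Final check:** the lid, the other pots and the things around the pot look where they were at the start. The wrist force is near zero and the arm is clear, with the gripper off all knobs. In the last top view the arm hid the blue knob, so I saw it only in the scene view.

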